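Slide a dish tray under the imaging hood

ROBOT

A 6-joint arm with a two-finger parallel gripper is mounted at the origin on a cart in front of the work surface, level with it; the furniture and walls round the work are solid. World frame = base frame: x ahead of the robot, y to its left, z up, the work surface at z = 0. Lengths are in m, angles in degrees, forces in N, time in s.
With the tool pointing down it reaches from about 0.375 to 0.9 m from the base axis. Payload 3.1 kg.
Tool frame: the origin (TCP) lies on the centre line of the jaws, within the pads' length; the fingertips stand 22 mm ahead of it and the grasp point (between the pads) lies 3 mm ahead of it; y points along the fingers, z is the direction in which the jaws open and shut, and the axes are right-handed (so a half turn about y gives the same grasp; the last joint's range is limited). The gripper opens to 87 mm and grips with 3 to 60 N. Pads are 19 mm wide; open, the fingers measure 117 mm over their backs; the gripper's body (75 mm by 190 mm) begins 51 mm behind the grasp point.
Start: joints at [53.085, 30.224, 82.088, -0, 67.689, -10.227], TCP at [0.281, 0.558, 0.245] pointing down, gripper open.
Joint ranges: [-176.69, 176.69], [-43.24, 126.21], [12.49, 139.97], [-82, 262], [0, 151.66], [-163.58, 163.58]. Speed limits (degrees/s): [159.86, 159.86, 180, 180, 180, 180].

INTERFACE

Orientations are given as a 3x3 rotation matrix whose columns are the frame's x, y, z axes.
In Python, from rig import bot gives the robot as it stands.
- The arm moves only by the tool jog_arm, never from a script. Its argument "motion" is one flat list of numbers, 6 for each row, row after row: the shift along the tool's x, y, z in mm, then the turn, a rotation vector about the tool's x, y, z in degrees. A call has 1 to 20 rows; each row is the pose to reach, as a shift and turn from the pose commanded when the call began, along the tool's axes at that moment; what a row does not reach only later rows make up. A row lasts 1/8 s, in which the tool goes at most 62.5 mm and 10.7 degrees, less where a joint would pass 70% of its speed; a pose out of reach is approached as far as the arm can. A call with a gripper value outside its range is refused whole. "gripper" is the opening, from 0 (shut) to 1 (fully open), set as the call begins (left out, the last holds). The fingers move at their own pace and stop on an object; the grip force is fixed at half the most. Time passes only in rows, so rows that repeat a pose let the fingers close. It gives the time, the measured TCP pose, the force and the opening at its end, in the units of the state.
- bot.read_state(): the state, without advancing time (a new reading comes with each control period).
- bot.capture(name): name is "side" or "top" or "wrist"; returns (picture, depth): 420x560x3 uint8, red, green, blue; 420x560 float32, m along the optical axis (not along the pixel's ray), 0 where there is no reading.
- bot.get_calibration(name): a dict with "mtx" (3x3 intrinsics, pixels), "pose" (4x4, takes a point from camera to world coordinates); the wrist camera has in their place "hand_eye" (4x4, takes a point from camera to tool coordinates, whose origin is the TCP and whose axes are the tool frame's). Camera axes: x right, y up, looking along -z (the intrinsics and any distortion apply to the point x, -y, -z); pixel columns grow to the right and rows downward; lengths in m; the calibration is good to about 2 mm. A picture is of the moment at which its call begins: read the wrist's pose just before it. get_calibration takes no time and is no camera call.
- bot.hand_in(): hands the job in, once; it reports no verdict.
The state is a dict: "time_s": time; "joint_positions": joint angles; "qvel": joint speeds; "tau": joint torques, N m; "position": TCP position; "tcp_rot": TCP orientation; "force": force on the tool from outside, world axes, zero at the start; "moment": the same for the moment, N m; "opening": opening from 0.0 (shut) to 1.0 (fully open).
Only numpy, scipy, OpenCV 4.12 (cv2) and the standard library are available. Lean on these libraries where they do the work, as an engineer would, in place of code of your own. Each camera call takes 0.05 s, during which the arm holds its last target.

TASK

Take the long-handled steel tray with the culture dish in it and slide it, pan first, through the front mouth of the small grey camera hood until it is fully home against the stop at the back, then let go. Keep the tray level so that the dish stays in its pan, and leave the other things where they are.

Things in the scene. Friction and masses are not known exactly. Their poses are not given: they have to be found in the camera images.
- tray: Loose steel tray, 0.22 kg, flat on the worktop left or right of the hood's front. Origin: underside, centre of its square pan; +x points from the handle to the pan's leading edge, z up. Pan 80 (x) x 78 (y) mm, floor 3 mm thick, rim 10 mm high. A neck 14 mm wide, 5 mm high runs back from the pan to x = -167 mm and carries the upright black grip.
- tray_grip (a point): Point to grip on the tray: in the upright black grip, at x = -145, y = 0, z = 32 mm of the tray. The grip is a block 14 mm thick (y), 36 mm long (x), its top at z = 47 mm; take it across its 14 mm from above. Axes as the tray's.
- dish: Flat round culture dish with fixed lid, 63 mm wide, 16 mm high, 0.03 kg, lying loose in the tray's pan. Origin: centre of its underside, z up.
- hood: Fixed grey sheet-metal hood, camera on top. Origin: centre of its footprint; z up, +x points from the open mouth to the closed back. Outside 104 (x) x 102 (y) mm, foot flanges to 134 mm in y, 3 mm high; roof top at 62 mm; black camera above the roof's centre, to 137 mm. No floor inside: the tray slides on the worktop. Rubber stop pads at the back, facing the mouth, at x = +40 mm.
- hood_mouth (a point): Centre of the hood's open mouth at worktop height, at x = -52 mm of the hood; axes as the hood's (+x into the hood). The mouth is 90 mm wide (y) between the 6 mm side walls and 42 mm high under the brow.
- hood_home (a point): Where the tray's origin lies when it is fully home against the stop, on the worktop; axes as the hood's (+x into the hood). The tray's leading edge is at the mouth when the tray's origin is 92 mm short of this point.
- book: Bystander: closed green book, 148 x 105 x 13 mm, lying on the side of the hood where the tray is not. Origin: centre of its underside.
- marker: Bystander: black marker, 142 mm long, 16 mm thick, lying at the far right of the worktop. Origin: centre of its underside.
- pin_box: Bystander: round box, 52 mm wide, 20 mm high, standing to the left of the hood. Origin: centre of its underside.
- dropper: Bystander: brown dropper bottle, 29 mm wide, 86 mm high, standing to the right of the hood. Origin: centre of its underside.
Not all that is in view belongs to the job. What is shaped like the dish but black or red is not meant.

How it is judged:
By the outcome, as a careful person would: the job done as asked, in the order asked, and still so for the second after the job is handed in, with the robot touching nothing.
It also fails if it takes over 42 s, if anything falls off the work surface, if the arm or the gripper's body presses on something with over 40 N, if the wrist force passes 120 N, or if a joint passes its speed limit or range.

## Working session

There is one attempt and no reset: what is moved stays moved. The work goes in short steps, Python scripts to look and compute and a tool call to move; the robot and the scene stay as the last step left them, time stands still between calls to the robot, and variables do not carry over. Pictures are saved under pics/ and viewed, and the job is handed in when it is done.

Besides the shell and the picture viewer there is one more tool, called after ">>>" as name(argument=value, ...), one argument or row to a line, values as JSON. jog_arm: Moves the arm, as the interface text tells. Its arguments: {"type":"object","properties":{"motion":{"type":"array","items":{"type":"number"}},"gripper":{"type":"number"}},"required":["motion"]}

```bash
ls; mkdir -p pics; python3 - <<'E'
from rig import bot
import cv2,numpy as np
s=bot.read_state();print({k:np.round(v,3).tolist() for k,v in s.items()})
for n in ["side","top","wrist"]:
    p,d=bot.capture(n);cv2.imwrite(f"pics/{n}0.png",p[:,:,::-1]);np.save(f"pics/{n}0.npy",d)
    c=bot.get_calibration(n);print(n,{k:np.round(v,4).tolist() for k,v in c.items()})
E
```

```text
pics
{'time_s': 0.0, 'joint_positions': [53.085, 30.278, 82.156, -0.002, 67.689, -10.228], 'qvel': [0.0, 0.085, -0.069, -0.032, -0.002, -0.042], 'tau': [-0.0, -44.004, -17.659, 0.063, 0.058, -0.0], 'position': [0.28, 0.558, 0.244], 'tcp_rot': [[0.893, -0.001, 0.449], [-0.449, -0.002, 0.893], [-0.0, -1.0, -0.002]], 'force': [0.895, 0.293, -0.529], 'moment': [0.007, 0.003, -0.019], 'opening': 1.001}
side {'mtx': [[454.5154, 0.0, 275.5632], [0.0, 454.5154, 204.4156], [0.0, 0.0, 1.0]], 'pose': [[0.1773, 0.8243, -0.5376, -0.0912], [-0.9842, 0.15, -0.0945, -0.1903], [0.0027, 0.5459, 0.8379, 1.0397], [0.0, 0.0, 0.0, 1.0]]}
top {'mtx': [[461.8101, 0.0, 282.5808], [0.0, 461.8101, 215.7846], [0.0, 0.0, 1.0]], 'pose': [[-0.0087, 0.9949, -0.1008, 0.4224], [-0.9999, -0.0094, -0.006, -0.0782], [-0.007, 0.1007, 0.9949, 1.3289], [0.0, 0.0, 0.0, 1.0]]}
wrist {'mtx': [[345.6181, 0.0, 276.3389], [0.0, 345.6181, 205.8434], [0.0, 0.0, 1.0]], 'hand_eye': [[0.0005, -0.9594, -0.2819, -0.0767], [-0.0003, 0.2819, -0.9594, -0.1413], [1.0, 0.0006, -0.0001, 0.0006], [0.0, 0.0, 0.0, 1.0]]}
```

View pics/side0.png

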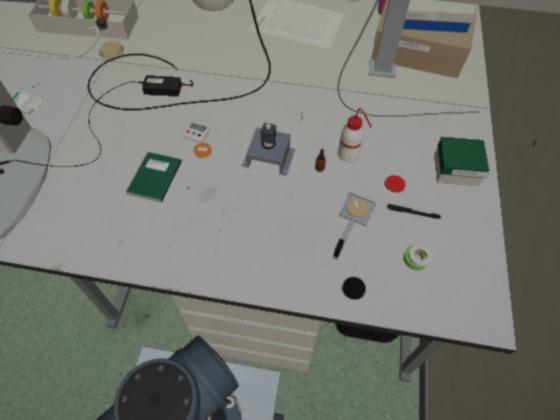

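View pics/top0.png

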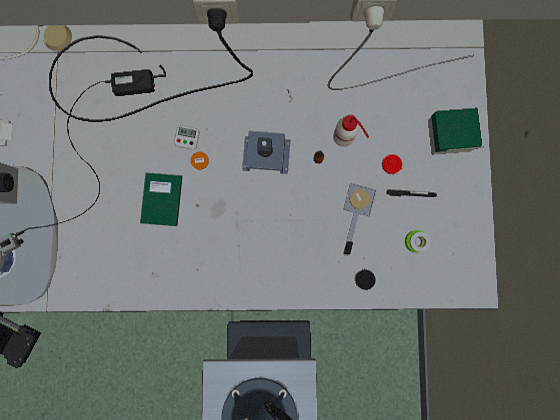

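View pics/wrist0.png

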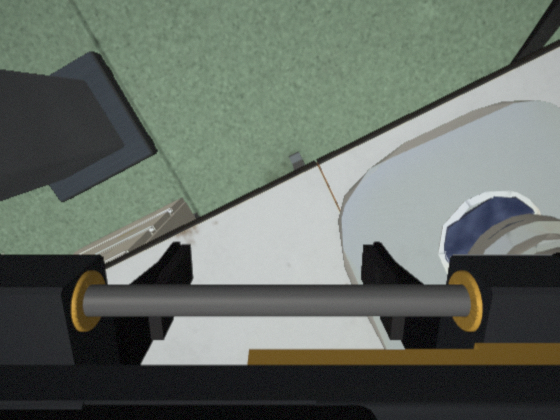

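```bash
cat > h.py <<'E'
from rig import bot
import cv2,numpy as np
def ray(n,u,v,pose=None):
    c=bot.get_calibration(n);K=c['mtx']
    P=c['pose'] if pose is None else pose
    d=np.array([(u-K[0,2])/K[0,0],-(v-K[1,2])/K[1,1],-1.])
    return P[:3,3],P[:3,:3]@d
def at_z(n,u,v,z,pose=None):
    o,d=ray(n,u,v,pose);return o+d*(z-o[2])/d[2]
def at_d(n,u,v,dep,pose=None):
    o,d=ray(n,u,v,pose);return o+d*dep
def wpose(s):
    T=np.eye(4);T[:3,:3]=s['tcp_rot'];T[:3,3]=s['position']
    return T@bot.get_calibration('wrist')['hand_eye']
def proj(n,X,pose=None):
    c=bot.get_calibration(n);K=c['mtx'];P=c['pose'] if pose is None else pose
    q=np.linalg.inv(P)@np.append(X,1);return K[0,0]*q[0]/-q[2]+K[0,2],K[1,1]*-q[1]/-q[2]+K[1,2]
def crop(src,dst,x0,y0,x1,y1,f):
    im=cv2.imread(src)[y0:y1,x0:x1];cv2.imwrite(dst,cv2.resize(im,None,fx=f,fy=f,interpolation=cv2.INTER_CUBIC))
E
python3 - <<'E'
from h import *
crop('pics/top0.png','pics/top0_hood.png',220,110,320,185,8)
crop('pics/top0.png','pics/top0_tray.png',320,170,410,260,6)
E
```

```text
(no output)
```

View pics/top0_hood.png

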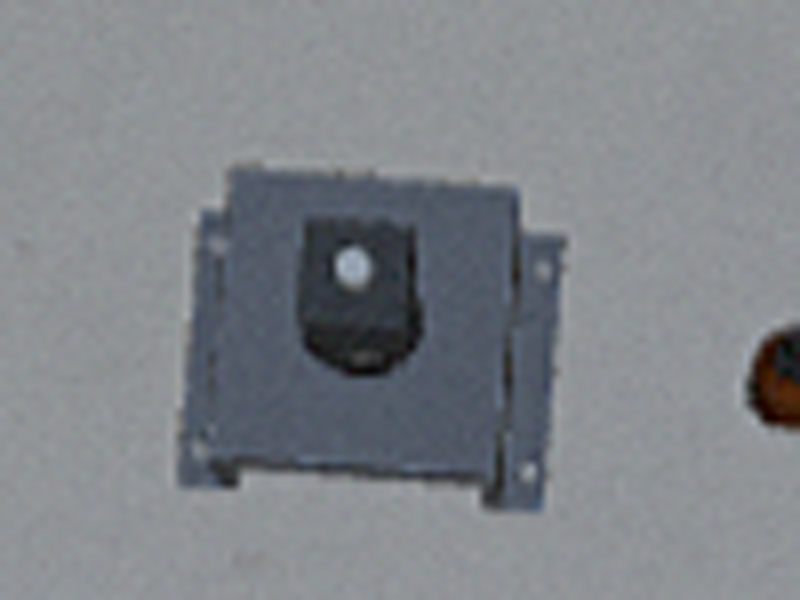

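View pics/top0_tray.png

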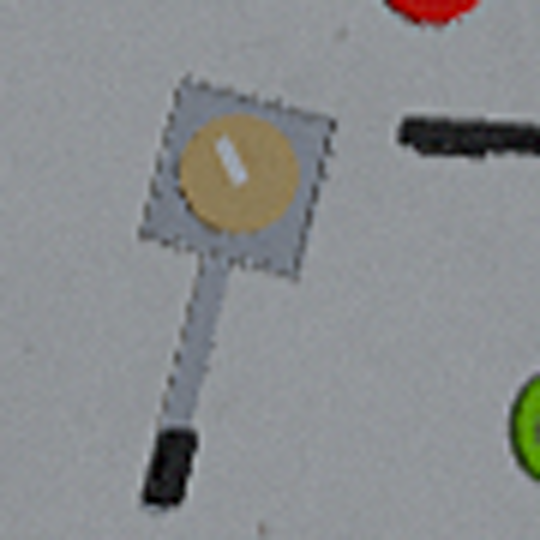

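```bash
python3 - <<'E'
from h import *
f=lambda u,v,z,x0,y0,s:at_z('top',x0+(u+.5)/s-.5,y0+(v+.5)/s-.5,z)
H=lambda u,v,z:f(u,v,z,220,110,8);T=lambda u,v,z:f(u,v,z,320,170,6)
fl=[H(180,485,.003),H(543,510,.003),H(567,237,.003),H(203,212,.003)]
rf=[H(215,460,.062),H(493,482,.062),H(520,185,.062),H(230,168,.062)]
for n,c in(('flange',fl),('roof',rf)):
    c=np.array(c)[:,:2];ctr=c.mean(0)
    ax=(c[3]-c[0]+c[2]-c[1])/2;ay=(c[0]-c[1]+c[3]-c[2])/2
    print(n,ctr.round(4),'xlen',np.linalg.norm(ax).round(4),np.degrees(np.arctan2(ax[1],ax[0])).round(2),'ylen',np.linalg.norm(ay).round(4),np.degrees(np.arctan2(-ay[0],ay[1])).round(2))
pan=np.array([T(140,236,.01),T(295,278,.01),T(335,122,.01),T(185,78,.01)])[:,:2]
c=pan;ax=(c[3]-c[0]+c[2]-c[1])/2;ay=(c[0]-c[1]+c[3]-c[2])/2
print('pan',c.mean(0).round(4),np.linalg.norm(ax),np.degrees(np.arctan2(ax[1],ax[0])),np.linalg.norm(ay),np.degrees(np.arctan2(-ay[0],ay[1])))
g=np.array([T(160,432,.047),T(195,432,.047),T(181,503,.047),T(146,500,.047)])[:,:2]
print('grip',g.mean(0),np.linalg.norm(g[0]-g[3]));
d=c.mean(0)-g.mean(0);print(np.linalg.norm(d),np.degrees(np.arctan2(d[1],d[0])))
for n,q in dict(dish=T(240,173,.02),bottle=at_z('top',347,130,.1),dropper=at_z('top',319,157,.08),black=at_z('top',365,279,0)).items():print(n,q.round(3))
d=np.load('pics/top0.npy')
for u,v in[(347,122),(319,157),(265,146),(360,132)]:print(u,v,at_d('top',u,v,d[v,u]).round(3))
E
```

```text
flange [ 0.737  -0.0238] xlen 0.102 -5.13 ylen 0.1334 -4.6
roof [ 0.7364 -0.0232] xlen 0.1053 -4.28 ylen 0.0997 -4.6
pan [ 0.6016 -0.2915] 0.0789586978807672 -16.39928517454708 0.07564270472987666 -16.52030983416005
grip [ 0.46269626 -0.25069747] 0.032064250073361236
0.14482102621297643 -16.38119832070303
dish [ 0.603 -0.291  0.02 ]
bottle [ 0.78  -0.248  0.1  ]
dropper [ 0.711 -0.172  0.08 ]
black [ 0.374 -0.303  0.   ]
347 122 [ 0.788 -0.242  0.146]
319 157 [ 0.716 -0.174  0.058]
265 146 [ 0.731 -0.026  0.127]
360 132 [ 0.803 -0.3    0.   ]
```

```bash
cat >> h.py <<'E'
def togo(targets,R0=None,p0=None):
    s=bot.read_state();R=s['tcp_rot'] if R0 is None else R0;p=s['position'] if p0 is None else p0
    for x,y,z,yaw in targets: # yaw of tool x, deg; tool down
        a=np.radians(yaw);W=np.array([[np.cos(a),0,-np.sin(a)],[np.sin(a),0,np.cos(a)],[0,-1,0]])
        rv=cv2.Rodrigues(R.T@W)[0].ravel()
        print((R.T@(np.array([x,y,z])-p)*1e3).round(1),np.degrees(rv).round(2))
E
python3 - <<'E'
from h import *
togo([(.5,.2,.22,-20),(.4627,-.2507,.14,-16.4)])
s=bot.read_state();print(s['position'].round(4),s['tcp_rot'].round(4))
E
```

```text
[ 357.    24.  -221.2] [ 0.09 -6.69 -0.02]
[ 526.2  104.7 -640.5] [  0.09 -10.29  -0.02]
[0.2804 0.558  0.2438] [[ 8.935e-01 -1.000e-03  4.492e-01]
 [-4.492e-01 -1.300e-03  8.935e-01]
 [-3.000e-04 -1.000e+00 -1.600e-03]]
```

Candidates in the top view: the tan dish in the steel tray's pan is at (360,199). The decoys are a black disc at (365,279) and a red disc at (392,163). The only tray has its black grip at (348,247). The crop shows the tan dish in the square pan, with the neck running down to the black grip, so that is the one to take. The hood is at (266,150) with its mouth facing the robot.

>>> jog_arm(
  motion=[357, 24, -221, 0, -6.7, 0, 357, 24, -221, 0, -6.7, 0, 357, 24, -221, 0, -6.7, 0, 357, 24, -221, 0, -6.7, 0, 357, 24, -221, 0, -6.7, 0, 357, 24, -221, 0, -6.7, 0, 357, 24, -221, 0, -6.7, 0, 526, 105, -640, 0, -10.3, 0, 526, 105, -640, 0, -10.3, 0, 526, 105, -640, 0, -10.3, 0, 526, 105, -640, 0, -10.3, 0, 526, 105, -640, 0, -10.3, 0, 526, 105, -640, 0, -10.3, 0, 526, 105, -640, 0, -10.3, 0, 526, 105, -640, 0, -10.3, 0, 526, 105, -640, 0, -10.3, 0, 526, 105, -640, 0, -10.3, 0],
  gripper=1,
)

```text
time_s: 2.28
position: [0.4628, -0.2476, 0.1396]
tcp_rot: [[0.96, -0.001, 0.281], [-0.281, 0.002, 0.96], [-0.001, -1.0, 0.001]]
force: [-0.1, 0.4, -0.6]
opening: 1.003
```

```bash
python3 - <<'E'
from h import *
s=bot.read_state();P=wpose(s);p,d=bot.capture('wrist');cv2.imwrite('pics/w1.png',p[:,:,::-1]);np.savez('pics/w1.npz',P=P,d=d)
print(s['time_s'],s['position'].round(4),s['tcp_rot'].round(4),s['qvel'].round(1))
E
```

```text
2.275 [ 0.4628 -0.2476  0.1396] [[ 0.9597 -0.0011  0.281 ]
 [-0.281   0.0016  0.9597]
 [-0.0015 -1.      0.0012]] [ 0.9 -0.5  0.2 -0.2 -0.2 -0.2]
```

View pics/w1.png

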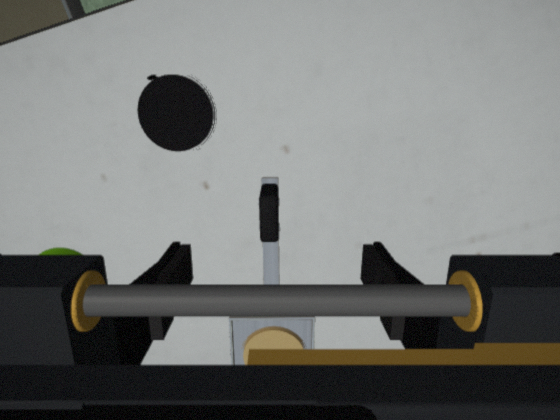

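```bash
python3 - <<'E'
from h import *
crop('pics/w1.png','pics/w1c.png',220,165,330,285,5)
E
```

```text
(no output)
```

View pics/w1c.png

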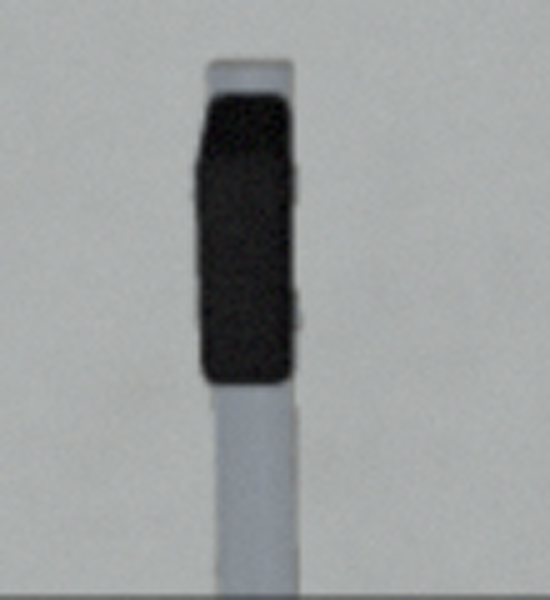

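```bash
python3 - <<'E'
from h import *
P=np.load('pics/w1.npz')['P']
f=lambda u,v,z:at_z('wrist',220+(u+.5)/5-.5,165+(v+.5)/5-.5,z,P)
q=np.array([f(197,158,.047),f(294,158,.047),f(294,381,.047),f(203,381,.047)]);print(q.round(4),q.mean(0).round(4))
e=(f(208,60,.005)+f(292,60,.005))/2; b=(f(216,560,.005)+f(298,560,.005))/2
print('neck end',e.round(4),'w',np.linalg.norm(f(208,60,.005)-f(292,60,.005)),'yaw',np.degrees(np.arctan2(*(b-e)[1::-1])))
a=np.radians(-16.4);print('grip from neck end',(e+.022*np.array([np.cos(a),np.sin(a),0])).round(4))
s=bot.read_state();print(s['position'].round(4),s['time_s'])
togo([(.463,-.251,.035,-16.4)])
E
```

```text
[[ 0.4452 -0.2545  0.047 ]
 [ 0.449  -0.2414  0.047 ]
 [ 0.4812 -0.2508  0.047 ]
 [ 0.4774 -0.2635  0.047 ]] [ 0.4632 -0.2526  0.047 ]
neck end [ 0.4419 -0.2465  0.005 ] w 0.013637375858271699 yaw -15.87628166227141
grip from neck end [ 0.463  -0.2527  0.005 ]
[ 0.463  -0.2474  0.1397] 2.325
[  1.1 104.7  -3.5] [-0.05  0.13 -0.07]
```

>>> jog_arm(
  motion=[0, 25, -1, 0, 0, 0, 0, 50, -1, 0, 0, 0, 0, 70, -1, 0, 0, 0, 0, 70, -1, 0, 0, 0],
)

```text
time_s: 2.82
position: [0.4623, -0.2481, 0.0688]
tcp_rot: [[0.96, -0.003, 0.28], [-0.28, 0.002, 0.96], [-0.003, -1.0, 0.002]]
force: [-0.4, -0.3, 0.1]
opening: 0.999
```

```bash
python3 - <<'E'
from h import *
s=bot.read_state();P=wpose(s);p,d=bot.capture('wrist');cv2.imwrite('pics/w2.png',p[:,:,::-1]);np.savez('pics/w2.npz',P=P,d=d)
print(s['time_s'],s['position'].round(4),s['tcp_rot'].round(4),s['qvel'].round(1))
togo([(.463,-.252,.035,-16.4)])
crop('pics/w2.png','pics/w2c.png',180,60,360,300,2.5)
E
```

```text
2.825 [ 0.4623 -0.2481  0.0688] [[ 0.9601 -0.0027  0.2798]
 [-0.2798  0.0025  0.9601]
 [-0.0033 -1.      0.0016]] [-0.5 -1.8 -1.2 -0.   0.7 -0.1]
[ 1.  34.6 -3. ] [-0.04  0.14 -0.08]
```

View pics/w2c.png

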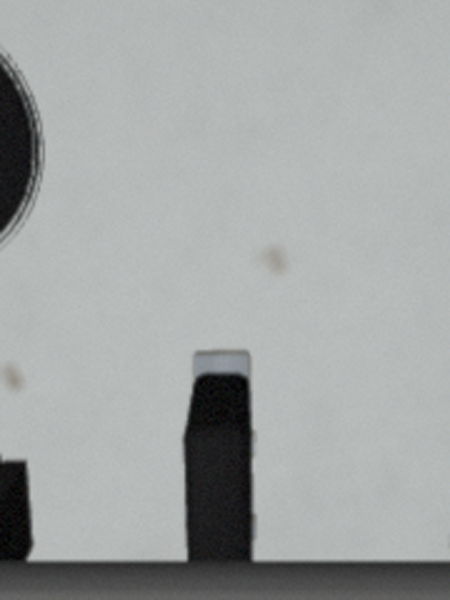

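>>> jog_arm(
  motion=[0.5, 15, -3.5, 0, 0, 0, 1, 28, -3.5, 0, 0, 0, 1, 34, -3.5, 0, 0, 0, 1, 34, -3.5, 0, 0, 0, 1, 34, -3.5, 0, 0, 0],
)

```text
time_s: 3.5
position: [0.4629, -0.2544, 0.0356]
tcp_rot: [[0.959, 0.0, 0.282], [-0.282, -0.0, 0.959], [0.0, -1.0, -0.0]]
force: [-0.1, -1.2, -0.8]
opening: 1.0
```

```bash
python3 - <<'E'
from h import *
s=bot.read_state();P=wpose(s);p,d=bot.capture('wrist');cv2.imwrite('pics/w3.png',p[:,:,::-1])
print(s['time_s'],s['position'].round(4),s['tcp_rot'].round(4),s['qvel'].round(1),s['force'].round(1))
for n,X in dict(grip=(.463,-.252,.047),tcp=s['position']).items(): print(n,proj('wrist',np.array(X),P))
togo([(.463,-.252,.035,-16.4)])
E
```

```text
3.5 [ 0.4629 -0.2544  0.0356] [[ 9.593e-01  1.000e-04  2.823e-01]
 [-2.823e-01 -1.000e-04  9.593e-01]
 [ 2.000e-04 -1.000e+00 -1.000e-04]] [ 0.  -0.4  0.   0.  -0.   0.1] [-0.1 -1.2 -0.8]
grip (np.float64(280.6985099953393), np.float64(291.61684327674686))
tcp (np.float64(275.29511652653946), np.float64(279.7896203749447))
[-0.7  0.8  2.3] [0.01 0.01 0.03]
```

View pics/w3.png

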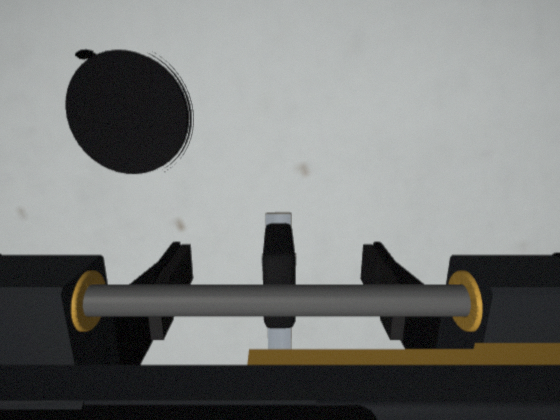

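>>> jog_arm(
  motion=[0, 1, 1, 0, 0, 0, 0, 1, 1, 0, 0, 0, 0, 1, 1, 0, 0, 0, 0, 1, 1, 0, 0, 0, 0, 1, 1, 0, 0, 0, 0, 1, 1, 0, 0, 0],
  gripper=0,
)

```text
time_s: 4.3
position: [0.4632, -0.2533, 0.0346]
tcp_rot: [[0.959, -0.0, 0.282], [-0.282, -0.0, 0.959], [-0.0, -1.0, -0.0]]
force: [-1.0, -0.1, -0.1]
opening: 0.402
```

```bash
python3 - <<'E'
from h import *
s=bot.read_state();print(s['time_s'],s['position'].round(4),s['tcp_rot'].round(4),s['qvel'].round(1),s['force'].round(1),s['opening'])
p,d=bot.capture('top');cv2.imwrite('pics/t1.png',p[:,:,::-1])
crop('pics/t1.png','pics/t1c.png',220,110,420,260,4)
E
```

```text
4.3 [ 0.4632 -0.2533  0.0346] [[ 0.9594 -0.      0.2822]
 [-0.2822 -0.      0.9594]
 [-0.     -1.     -0.    ]] [ 0.   0.  -0.  -0.  -0.1  0.1] [-1.  -0.1 -0.1] 0.40213967698696806
```

View pics/t1c.png

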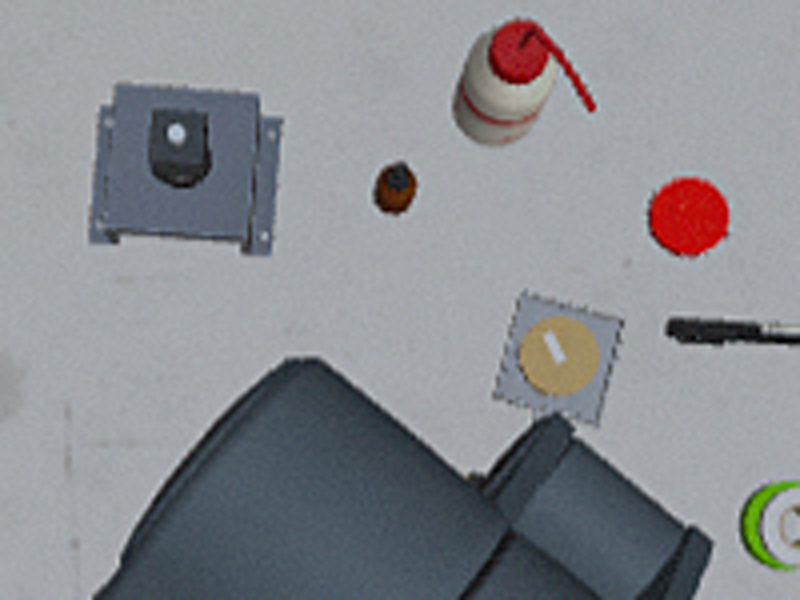

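Still closing: the opening is 0.40 and should end near 0.16. The top view shows the tray undisturbed, with the pan at about (360,199).

>>> jog_arm(
  motion=[0, 0, 0, 0, 0, 0, 0, 0, 0, 0, 0, 0, 0, 0, 0, 0, 0, 0, 0, 0, 0, 0, 0, 0, 0, 0, 0, 0, 0, 0],
)

```text
time_s: 4.97
position: [0.4631, -0.2532, 0.0345]
tcp_rot: [[0.959, -0.0, 0.282], [-0.282, 0.0, 0.959], [-0.0, -1.0, 0.0]]
force: [-0.1, 1.1, 0.0]
opening: 0.161
```

```bash
python3 - <<'E'
from h import *
s=bot.read_state();print(s['time_s'],s['position'].round(4),s['tcp_rot'].round(4),s['force'].round(1),s['opening'])
hx,hy,hyaw=.7367,-.0235,-4.7
a=np.radians(hyaw);c=np.array([np.cos(a),np.sin(a)])
g0=np.array([hx,hy])-c*.145
print('home grip',g0)
for back in(.120,.100):print(back,g0-c*back)
# tray-origin when tcp at p with yaw: p+.145*dir
dx,dy=s['position'][:2]-np.array([.463,-.2527])
togo([(.445,-.235,.0346,-16.4),(.455,-.10,.0346,-10),(*(g0-c*.115),.0346,-4.7)])
print(g0-c*.115)
E
```

```text
4.975 [ 0.4631 -0.2532  0.0345] [[ 9.594e-01 -1.000e-04  2.821e-01]
 [-2.821e-01  1.000e-04  9.594e-01]
 [-1.000e-04 -1.000e+00  1.000e-04]] [-0.1  1.1  0. ] 0.16123332186365213
home grip [ 0.59218758 -0.01161892]
0.12 [ 0.47259109 -0.0017863 ]
0.1 [ 0.49252384 -0.00342507]
[-22.5  -0.1  12.4] [-0.    0.02 -0.01]
[-51.   -0.  144.7] [-0.   -6.38 -0.01]
[-56.9  -0.  244.9] [-0.000e+00 -1.168e+01 -1.000e-02]
[ 0.47757428 -0.00219599]
```

>>> jog_arm(
  motion=[-8, 0, 4, 0, 0, 0, -20, 0, 12, 0, 0, 0, -23, 0, 26, 0, -0.6, 0, -26, 0, 41, 0, -1.2, 0, -30, 0, 56, 0, -1.9, 0, -33, 0, 71, 0, -2.6, 0, -37, 0, 86, 0, -3.4, 0, -40, 0, 101, 0, -4.2, 0, -44, 0, 116, 0, -5, 0, -47, 0, 131, 0, -5.8, 0, -51, 0, 146, 0, -6.6, 0, -52, 0, 161, 0, -7.4, 0, -53, 0, 176, 0, -8.2, 0, -54, 0, 191, 0, -9, 0, -55, 0, 206, 0, -9.8, 0, -56, 0, 220, 0, -10.6, 0, -57, 0, 233, 0, -11.3, 0, -57, 0, 241, 0, -11.7, 0, -57, 0, 245, 0, -11.7, 0, -57, 0, 245, 0, -11.7, 0],
)

```text
time_s: 7.48
position: [0.4777, -0.002, 0.0345]
tcp_rot: [[0.997, 0.0, 0.081], [-0.081, -0.0, 0.997], [0.0, -1.0, -0.0]]
force: [0.0, 1.4, -1.5]
opening: 0.157
```

```bash
python3 - <<'E'
from h import *
s=bot.read_state();print(s['time_s'],s['position'].round(4),s['tcp_rot'].round(4),s['force'].round(1),s['moment'].round(2),s['opening'])
P=wpose(s)
p,d=bot.capture('top');cv2.imwrite('pics/t2.png',p[:,:,::-1])
crop('pics/t2.png','pics/t2c.png',220,110,320,260,4)
p,d=bot.capture('wrist');cv2.imwrite('pics/w4.png',p[:,:,::-1])
p,d=bot.capture('side');cv2.imwrite('pics/s4.png',p[:,:,::-1])
crop('pics/s4.png','pics/s4c.png',200,100,360,260,4)
E
```

```text
7.475 [ 0.4777 -0.002   0.0345] [[ 9.967e-01  2.000e-04  8.090e-02]
 [-8.090e-02 -1.000e-04  9.967e-01]
 [ 2.000e-04 -1.000e+00 -1.000e-04]] [ 0.   1.4 -1.5] [0.13 0.01 0.06] 0.1565483562179407
```

View pics/t2c.png

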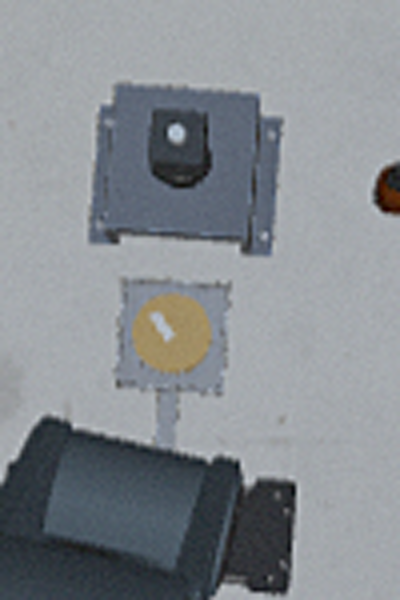

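View pics/s4c.png

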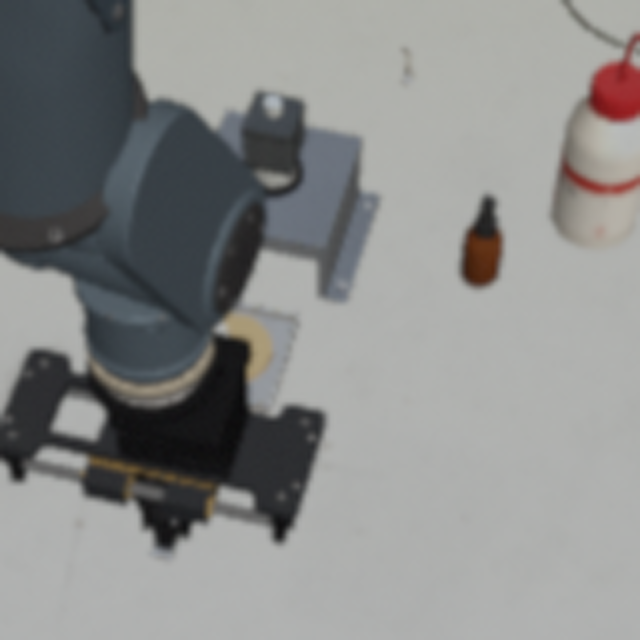

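View pics/w4.png

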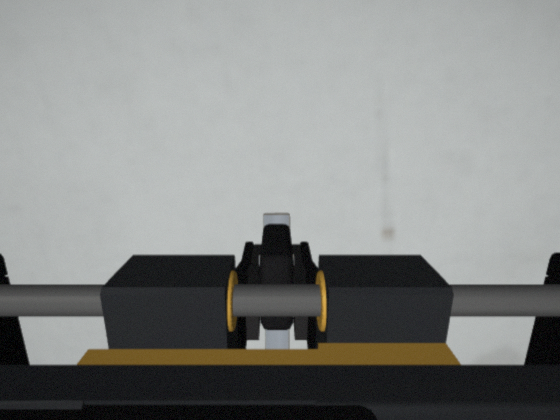

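```bash
python3 - <<'E'
from h import *
crop('pics/t2.png','pics/t2d.png',235,125,295,215,6.5)
E
```

```text
(no output)
```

View pics/t2d.png

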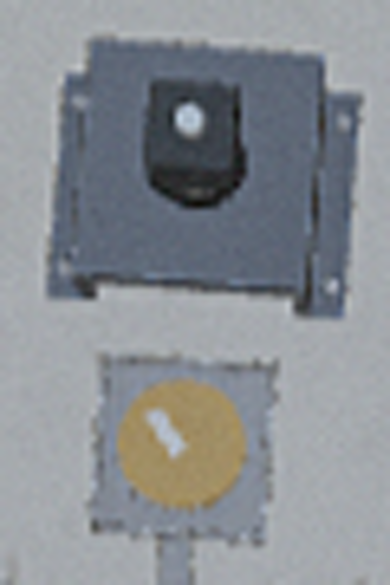

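```bash
python3 - <<'E'
from h import *
T=lambda u,v,z:at_z('top',235+(u+.5)/6.5-.5,125+(v+.5)/6.5-.5,z)[:2]
def fit(c,n):
    c=np.array(c);ax=(c[3]-c[0]+c[2]-c[1])/2;ay=(c[0]-c[1]+c[3]-c[2])/2
    ya=np.degrees(np.arctan2(ax[1],ax[0])),np.degrees(np.arctan2(-ay[0],ay[1]))
    print(n,c.mean(0).round(4),np.linalg.norm(ax).round(4),np.linalg.norm(ay).round(4),np.round(ya,2));return c.mean(0),np.mean(ya)
f=fit([T(47,296,.003),T(342,316,.003),T(361,95,.003),T(65,74,.003)],'flange')
r=fit([T(76,272,.062),T(302,290,.062),T(325,55,.062),T(88,38,.062)],'roof')
t=fit([T(91,530,.01),T(263,543,.01),T(278,364,.01),T(101,353,.01)],'pan')
nk=(T(158,560,.005)+T(193,560,.005))/2;print('neck',nk)
h=(f[0]+r[0])/2;a=np.radians((f[1]+r[1])/2);R=np.array([[np.cos(a),-np.sin(a)],[np.sin(a),np.cos(a)]])
print('hood',h,np.degrees(a));print('tray in hood',R.T@(t[0]-h),t[1]-np.degrees(a),'neck',R.T@(nk-h))
s=bot.read_state();print('tcp in hood',R.T@(s['position'][:2]-h))
E
```

```text
flange [ 0.7373 -0.0229] 0.1019 0.1334 [-4.98 -4.64]
roof [ 0.7371 -0.0229] 0.1032 0.1001 [-4.47 -5.  ]
pan [ 0.6215 -0.0135] 0.08 0.0777 [-4.23 -4.53]
neck [ 0.57175824 -0.0096389 ]
hood [ 0.73719191 -0.02288957] -4.771305315963592
tray in hood [-0.1160317  -0.00030341] 0.39108418761642927 neck [-0.16596255 -0.00055582]
tcp in hood [-0.26037815 -0.00116745]
```

>>> jog_arm(
  motion=[4, 0, 0, 0, 0, 0, 11, 0, 0, 0, 0, 0, 19, 0, 0, 0, 0, 0, 27, 0, 0, 0, 0, 0, 35, 0, 0, 0, 0, 0, 43, 0, 0, 0, 0, 0, 51, 0, 0, 0, 0, 0, 59, 0, 0, 0, 0, 0, 67, 0, 0, 0, 0, 0, 75, 0, 0, 0, 0, 0, 82, 0, 0, 0, 0, 0, 89, 0, 0, 0, 0, 0, 95, 0, 0, 0, 0, 0, 100, 0, 0, 0, 0, 0, 104, 0, 0, 0, 0, 0, 107, 0, 0, 0, 0, 0, 108, 0, 0, 0, 0, 0, 108, 0, 0, 0, 0, 0],
)

```text
time_s: 9.88
position: [0.5854, -0.011, 0.0346]
tcp_rot: [[0.997, 0.0, 0.082], [-0.082, -0.0, 0.997], [0.0, -1.0, -0.0]]
force: [-1.5, 0.7, 0.9]
opening: 0.16
```

```bash
python3 - <<'E'
from h import *
s=bot.read_state();print(s['time_s'],s['position'].round(4),s['tcp_rot'].round(4),s['force'].round(1),s['moment'].round(2),s['opening'])
p,d=bot.capture('top');cv2.imwrite('pics/t3.png',p[:,:,::-1])
crop('pics/t3.png','pics/t3c.png',225,115,315,235,4.5)
E
```

```text
9.875 [ 0.5854 -0.011   0.0346] [[ 9.967e-01  3.000e-04  8.170e-02]
 [-8.170e-02 -1.000e-04  9.967e-01]
 [ 3.000e-04 -1.000e+00 -1.000e-04]] [-1.5  0.7  0.9] [ 0.07  0.26 -0.  ] 0.1596824760025902
```

View pics/t3c.png

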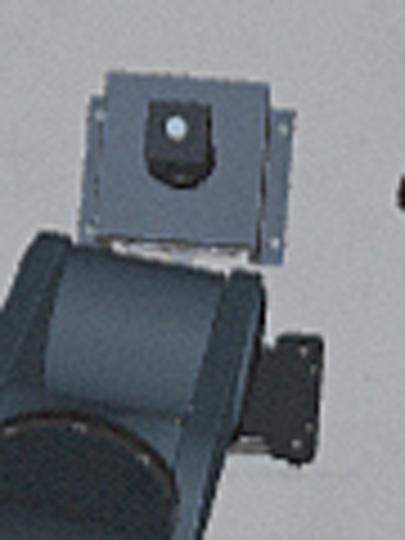

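>>> jog_arm(
  motion=[2, 0, 0, 0, 0, 0, 4, 0, 0, 0, 0, 0, 6, 0, 0, 0, 0, 0, 7, 0, 0, 0, 0, 0, 7, 0, 0, 0, 0, 0],
)

```text
time_s: 10.55
position: [0.5925, -0.0116, 0.0346]
tcp_rot: [[0.997, 0.0, 0.082], [-0.082, -0.0, 0.997], [0.0, -1.0, -0.0]]
force: [-1.5, -0.3, 0.6]
opening: 0.158
```

>>> jog_arm(
  motion=[1, 0, 0, 0, 0, 0, 2, 0, 0, 0, 0, 0, 2, 0, 0, 0, 0, 0],
)

```text
time_s: 10.92
position: [0.5931, -0.0116, 0.0346]
tcp_rot: [[0.997, -0.002, 0.082], [-0.082, 0.0, 0.997], [-0.003, -1.0, 0.0]]
force: [-5.9, 0.8, 4.1]
opening: 0.16
```

>>> jog_arm(
  motion=[1, 0, 0, 0, 0, 0, 1.5, 0, 0, 0, 0, 0, 1.5, 0, 0, 0, 0, 0, 1.5, 0, 0, 0, 0, 0],
)

```text
time_s: 11.42
position: [0.5932, -0.0116, 0.0346]
tcp_rot: [[0.997, -0.005, 0.081], [-0.081, 0.001, 0.997], [-0.005, -1.0, 0.0]]
force: [-6.7, -0.5, 6.3]
opening: 0.158
```

```bash
python3 - <<'E'
from h import *
s=bot.read_state();print(s['time_s'],s['position'].round(4),s['tcp_rot'].round(4),s['force'].round(1),s['moment'].round(2),s['opening'],s['qvel'].round(1))
P=wpose(s);p,d=bot.capture('wrist');cv2.imwrite('pics/w5.png',p[:,:,::-1]);np.savez('pics/w5.npz',P=P,d=d)
crop('pics/w5.png','pics/w5c.png',200,190,350,370,3)
E
```

```text
11.425 [ 0.5932 -0.0116  0.0346] [[ 9.967e-01 -5.400e-03  8.130e-02]
 [-8.130e-02  6.000e-04  9.967e-01]
 [-5.400e-03 -1.000e+00  1.000e-04]] [-6.7 -0.5  6.3] [-0.03  1.08 -0.04] 0.157800927083794 [-0.  -0.1 -0.1 -0.2 -0.  -0.1]
```

View pics/w5c.png

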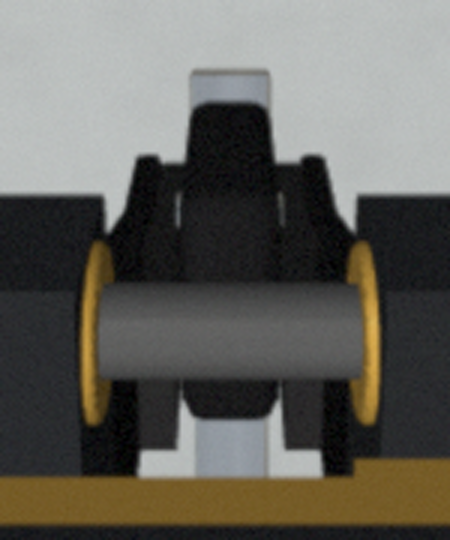

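>>> jog_arm(
  motion=[-2, 0, 0, 0, 0, 0, -2, 0, 0, 0, 0, 0, -2, 0, 0, 0, 0, 0],
)

```text
time_s: 11.85
position: [0.5931, -0.0116, 0.0345]
tcp_rot: [[0.997, -0.002, 0.082], [-0.082, 0.0, 0.997], [-0.002, -1.0, 0.0]]
force: [-5.3, 0.3, 4.6]
opening: 0.159
```

>>> jog_arm(
  motion=[0, 0, 0, 0, 0, 0, 0, 0, 0, 0, 0, 0, 0, 0, 0, 0, 0, 0, 0, 0, 0, 0, 0, 0, 0, 0, 0, 0, 0, 0, 0, 0, 0, 0, 0, 0, 0, 0, 0],
  gripper=0.6,
)

```text
invalid input at $.motion: expected a multiple of 6 numbers
```

>>> jog_arm(
  motion=[0, 0, 0, 0, 0, 0, 0, 0, 0, 0, 0, 0, 0, 0, 0, 0, 0, 0, 0, 0, 0, 0, 0, 0, 0, 0, 0, 0, 0, 0, 0, 0, 0, 0, 0, 0],
  gripper=0.6,
)

```text
time_s: 12.6
position: [0.5938, -0.0117, 0.0345]
tcp_rot: [[0.997, 0.0, 0.082], [-0.082, -0.0, 0.997], [0.0, -1.0, 0.0]]
force: [0.6, 0.7, 0.3]
opening: 0.591
```

```bash
python3 - <<'E'
from h import *
s=bot.read_state();print(s['time_s'],s['position'].round(4),s['force'].round(1),s['opening'])
P=wpose(s);p,d=bot.capture('wrist');cv2.imwrite('pics/w6.png',p[:,:,::-1]);np.savez('pics/w6.npz',P=P,d=d)
crop('pics/w6.png','pics/w6c.png',180,190,370,370,3)
E
```

```text
12.6 [ 0.5938 -0.0117  0.0345] [0.6 0.7 0.3] 0.5908766346394072
```

View pics/w6c.png

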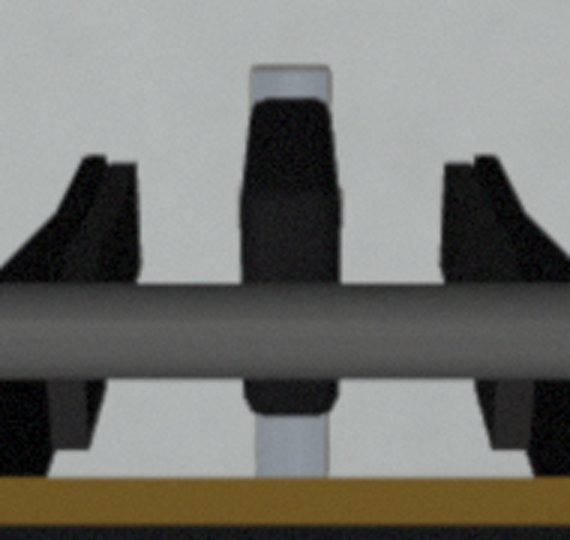

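>>> jog_arm(
  motion=[0, -5, 0, 0, 0, 0, 0, -25, 0, 0, 0, 0, 0, -55, 0, 0, 0, 0, -20, -95, 0, 0, 0, 0, -70, -125, 0, 0, 0, 0, -120, -130, 0, 0, 0, 0, -150, -130, 0, 0, 0, 0, -150, -130, 0, 0, 0, 0, -150, -130, 0, 0, 0, 0, -150, -130, 0, 0, 0, 0],
)

```text
time_s: 13.9
position: [0.4461, 0.0001, 0.1647]
tcp_rot: [[0.997, 0.002, 0.082], [-0.082, -0.001, 0.997], [0.002, -1.0, -0.0]]
force: [0.7, 0.3, -0.7]
opening: 0.6
```

```bash
python3 - <<'E'
from h import *
s=bot.read_state();print(s['time_s'],s['position'].round(4),s['force'].round(1),s['opening'])
P=wpose(s);p,d=bot.capture('wrist');cv2.imwrite('pics/w7.png',p[:,:,::-1]);np.savez('pics/w7.npz',P=P,d=d)
p,d=bot.capture('top');cv2.imwrite('pics/t7.png',p[:,:,::-1])
crop('pics/t7.png','pics/t7c.png',225,115,315,235,5)
p,d=bot.capture('side');cv2.imwrite('pics/s7.png',p[:,:,::-1])
E
```

```text
13.9 [4.461e-01 1.000e-04 1.647e-01] [ 0.7  0.3 -0.7] 0.6000001278277451
```

View pics/w7.png

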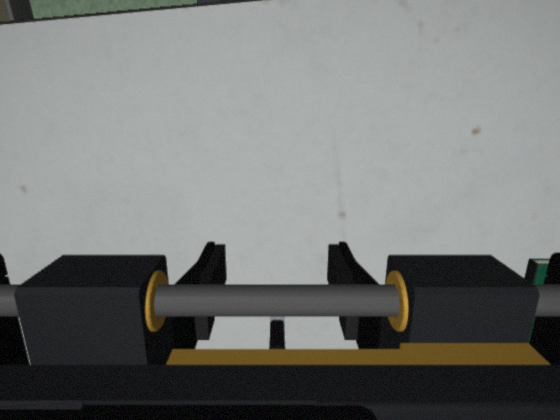

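View pics/t7c.png

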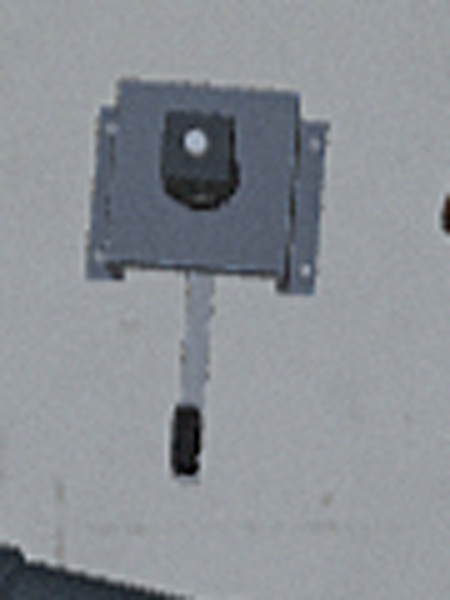

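View pics/s7.png

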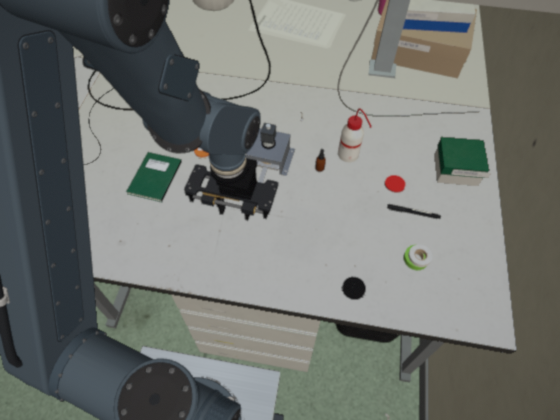

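```bash
python3 - <<'E'
from h import *
T=lambda u,v,z:at_z('top',225+(u+.5)/5-.5,115+(v+.5)/5-.5,z)[:2]
h=np.array([.7371,-.0231]);a=np.radians(-4.75);R=np.array([[np.cos(a),-np.sin(a)],[np.sin(a),np.cos(a)]])
H=lambda p:(R.T@(p-h)*1e3).round(1)
print('neck end (-167)',H((T(177,480,.005)+T(199,481,.005))/2))
g=(T(174,405,.047)+T(202,405,.047)+T(201,474,.047)+T(172,471,.047))/4;print('grip (-145)',H(g))
print('neck front, y 0',H((T(187,285,.005)+T(213,285,.005))/2))
# flanges now
f=[T(86,277,.003),T(313,292,.003),T(329,123,.003),T(100,106,.003)];print('hood now',np.mean(f,0).round(4))
# bystanders: compare pictures
A=cv2.imread('pics/top0.png').astype(int);B=cv2.imread('pics/t7.png').astype(int)
m=(abs(A-B).max(2)>60).astype(np.uint8);m=cv2.morphologyEx(m,cv2.MORPH_OPEN,np.ones((3,3)))
n,l,st,c=cv2.connectedComponentsWithStats(m);print(st[1:])
E
```

```text
neck end (-167) [-165.7   -2.1]
grip (-145) [-146.8   -2.3]
neck front, y 0 [-51.  -0.]
hood now [ 0.7376 -0.0231]
[[ 349  190   21   19  274]
 [ 259  196    6   14   71]
 [ 188  224  106   86 5384]
 [ 344  241    9   14   93]
 [ 173  311   57   29  653]
 [   0  313    3    4   12]
 [ 210  312    3    3    9]
 [ 234  312    3    3    9]
 [ 238  312    9    8   52]
 [   0  324   40   43 1130]
 [ 214  327    5    9   37]
 [ 221  328    6    7   34]
 [ 154  331   41   49  622]
 [ 209  330    3    3    9]
 [  49  333   18    9   84]
 [ 197  335   20   25  218]
 [  70  336   13   10   80]
 [ 215  337    3    3    9]
 [  84  338    4    4   15]
 [  86  339   12    8   59]
 [ 223  338    4    3   12]
 [ 175  341   22   21  242]
 [  97  342   50   20  305]
 [ 223  343    4    6   24]
 [ 218  346    3    5   15]
 [ 194  353    3    4   12]
 [ 174  354    3    3    9]
 [ 215  355    3    4   12]
 [ 220  354    4    5   20]
 [ 148  357    6    5   27]
 [ 123  358    3    4   12]
 [ 197  361    4    4   15]
 [ 188  361   51   59 1744]
 [ 150  363    3    3    9]
 [ 118  365    3    4   12]
 [ 177  371    4    4   14]
 [ 198  381    3    4   12]
 [ 259  418    3    2    6]
 [ 288  418    3    2    6]]
```

```bash
python3 - <<'E'
from rig import bot
print(bot.hand_in())
E
```

```text
the job is handed in; nothing more can be done
None
```

I gripped the tray by its black grip, slid it along the worktop to the hood and pushed it in pan first until it met the stop. I then let go, backed the arm off and handed the job in at about 14 s.

- **Entry:** just before the mouth, the top camera showed the tray centred to about 0.5 mm and turned 0.4° from the hood. The dish was in the pan.
- **Home:** the tray stopped moving while I kept pushing, with the force rising to about 7 N. At that point the gripper position put the tray's origin about 0.3 mm from home.
- **After letting go:** in the top view the neck end read -165.7 mm along the hood (-167 expected) and the grip -146.8 mm (-145 expected). These two disagree by a couple of millimetres in opposite directions, about what I can read from that picture. The handle lies about 2 mm to one side, so the tray may be turned by roughly 1°.
- **Other things:** comparing the first and last top pictures showed changes only at the tray's old and new places and at the arm. The hood and the bystanders had not moved.
- **Not checked:** I could not see the dish inside the hood. I last saw it in the pan just before the tray went in.

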